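Lay and mark the last brick of a sample wall

TASK

Finish the second course of the little clay sample wall: lay the loose full-size brick next to the half brick, staggered by half a length so that its middle sits over the joint below, with its faces flush with the wall; set it down, do not drop it. Then stand the self-inking stamp square on the middle of that brick, push its spring head fully down to the stop for a moment, and put the stamp back standing upright on the round plaster bat. Leave the two other loose bricks where they are.

Things in the scene. Friction and masses are not known exactly. Their poses are not given: they have to be found in the camera images.
- wall: Sample wall, fixed: grey board 290 x 110 x 12 mm with glued terracotta bricks 54 mm wide, 30 mm high. Origin: centre of the board's underside; x along the wall, y across, z up. First course: two 120 mm bricks centred at x = -64 and +64 mm, 8 mm open joint between, top at z = 42 mm. Second course: one half brick from x = -124 to -68 mm, top at z = 72 mm; leave an 8 mm joint beside it.
- bed (a point): Where the underside centre of the new brick belongs: on top of the first course, over the joint between its two bricks (wall x = 0, y = 0, 42 mm above the table). Axes as the wall's.
- brick: The loose full-size terracotta brick to lay: 120 mm long (its x), 54 mm wide (its y), 30 mm high (z), between 0.25 and 0.5 kg. Origin: centre of its underside. It lies flat on the table, somewhere apart from the wall. Either end may go either way round.
- stamp: Self-inking stamp, loose, 0.24 kg, on the bat. Origin: centre of the foot's underside; z up, x lengthwise. Grey foot 70 (x) x 44 (y) x 8 mm; frame above it 70 x 26 mm, up to z = 58 mm. Black spring head, a bar 64 (x) x 34 (y) mm from z = 74 to 96 mm when up, overhangs the frame by 4 mm on its long sides: the stamp can be gripped across the head's 34 mm and lifted, set down and pressed by it.
- stamp_head (a joint): How far the stamp's head is pressed into the frame, in m: 0 up (spring rest), 0.012 at its bottom stop. It starts to move at about 4 N and reaches the stop at about 10 N; it springs back by itself.
- bat: Round off-white plaster bat, fixed, 170 mm across, 20 mm thick; origin: centre of its underside. The stamp starts on it and returns to stand on it.
- half_brick: Bystander: a loose half brick on the table, 56 (x) x 54 (y) x 30 mm. Not to be used.
- long_brick: Bystander: a loose over-long brick on the table, 165 (x) x 54 (y) x 30 mm. Not to be used.
There are look-alikes about, which are no part of the job. What is shaped like the brick but white or yellow is not meant. Of the things that look like the bat, take the one that is farthest to the robot's right at the start.

How it is judged:
By the outcome, as a careful person would: the job done as asked, in the order asked, and still so for the second after the job is handed in, with the robot touching nothing.
It also fails if it takes over 67 s, if anything falls off the work surface, if the arm or the gripper's body presses on something with over 40 N, if the wrist force passes 120 N, or if a joint passes its speed limit or range.

ROBOT

A 6-joint arm with a two-finger parallel gripper is mounted at the origin on the work surface. World frame = base frame: x ahead of the robot, y to its left, z up, the work surface at z = 0. Lengths are in m, angles in rad, forces in N, time in s.
With the tool pointing down it reaches from about 0.225 to 0.875 m from the base axis. Payload 3.4 kg.
Tool frame: the origin (TCP) lies between the finger pads; the fingertips stand 11 mm ahead of it and the grasp point (between the pads) lies 8 mm behind it; z points along the fingers, y is the line along which they close (so a half turn about z gives the same grasp; the last joint's range is limited). The gripper opens to 85 mm and grips with 20 to 120 N. Pads are 22 mm wide; open, the fingers measure 114 mm over their backs; the gripper's body (76 mm by 85 mm) begins 54 mm behind the grasp point. The pads swing forward as they close: fully open they stand 13 mm farther back than shut.
Start: joints at [-1.252, 0.276, 1.505, -0, 1.361, -0.121], TCP at [0.245, -0.52, 0.242] pointing down, gripper open.
Joint ranges: [-2.89, 2.89], [-0.75, 2.08], [0.22, 2.7], [-1.18, 4.32], [0.11, 2.71], [-2.7, 2.7]. Speed limits (rad/s): [2.57, 2.57, 3.14, 3.14, 3.14, 3.14].

INTERFACE

Orientations are given as a unit quaternion [w, x, y, z].
In Python, from bench import bot, get_image, camera_info gives the robot as it stands.
- The arm moves only by the shell command python3 -m handwheel 'ROWS' [OPENING] [FORCE]. ROWS is JSON, one flat list of numbers, 4 for each row, row after row: the shift along the tool's x, y, z in cm, then the turn about the tool's z in rad. In form: [tx, ty, tz, turn, tx, ty, tz, turn, ...]. A call has 1 to 12 rows; each row shifts and turns the commanded pose from where the row before left it, along the tool's axes as they then stand; what a row does not reach is not made up. A row lasts 1/10 s, in which the tool goes at most 50 mm and 8.59 degrees, less where a joint would pass 70% of its speed; a pose out of reach is approached as far as the arm can. A call with a gripper value outside its range is refused whole. OPENING is the finger opening in cm, from 0 to 8.54, set as the call begins (- or left out, the last holds). The fingers move at their own pace and stop on an object; FORCE is the grip in N (left out, the last holds). Time passes only in rows, so rows that do not move let the fingers close. It gives the time, the measured TCP pose, the force, the opening and the grip force at its end, in the units of the state.
- bot.get_state(): the state, without advancing time (a new reading comes with each control period).
- get_image(name): name is "scene" or "top" or "wrist"; returns (picture, depth): 384x512x3 uint8, red, green, blue; 384x512 float32, m along the optical axis (not along the pixel's ray), 0 where there is no reading.
- camera_info(name): a dict with "fx", "fy", "cx", "cy" (pixels), "eye" and "orientation" of the camera in the world; the wrist camera has in their place "tool_from_camera" (4x4, takes a point from camera to tool coordinates, whose origin is the TCP and whose axes are the flange's). Camera axes: x right, y up, looking along -z (the intrinsics and any distortion apply to the point x, -y, -z); pixel columns grow to the right and rows downward; lengths in m; the calibration is good to about 2 mm. A picture is of the moment at which its call begins: read the wrist's pose just before it. camera_info takes no time and is no camera call.
- bot.finish_job(): hands the job in; it is judged then, once.
The state is a dict: "clock": time; "joint_pos": joint angles; "joint_velocities": joint speeds; "joint_efforts": joint torques, N m; "tool_pos": TCP position; "eef_rot": TCP orientation; "wrist_force": force on the tool from outside, world axes, zero at the start; "moment": the same for the moment, N m; "finger_gap": opening from 0.0 (shut) to 1.0 (fully open); "finger_force": force on a finger pad.
Only numpy, scipy, OpenCV 4.12 (cv2) and the standard library are available. Lean on these libraries where they do the work, as an engineer would, in place of code of your own. Each camera call takes 0.05 s, during which the arm holds its last target. There are 200 camera calls.

## Working session

There is one attempt and no reset: what is moved stays moved. The work goes in short steps, Python scripts to look and compute and a shell command to move; the robot and the scene stay as the last step left them, time stands still between calls to the robot, and variables do not carry over. Pictures are saved under pics/ and viewed, at most 13 in all, crops included, and the job is handed in when it is done.

```bash
mkdir -p pics; cat > h.py <<'E'
import numpy as np, cv2
from scipy.spatial.transform import Rotation as R
from bench import bot, get_image, camera_info
def rot(q): return R.from_quat([q[1],q[2],q[3],q[0]]).as_matrix()
def cam(name, st=None):
    c=camera_info(name)
    if name=="wrist":
        T=np.array(c["tool_from_camera"]); Rt=rot(st["eef_rot"])
        return c, Rt@T[:3,:3], Rt@T[:3,3]+np.array(st["tool_pos"])
    o=np.array(c["orientation"]); 
    return c, (rot(o) if o.size==4 else o), np.array(c["eye"])
def grab(name):
    st=bot.get_state(); im,d=get_image(name); c,Rm,e=cam(name,st); return im,d,c,Rm,e
def cloud(d,c,Rm,e):
    v,u=np.mgrid[:d.shape[0],:d.shape[1]]
    p=np.stack([(u-c["cx"])/c["fx"]*d,-(v-c["cy"])/c["fy"]*d,-d],-1)
    return p@Rm.T+e
def ray(u,v,z,c,Rm,e):
    r=Rm@np.array([(u-c["cx"])/c["fx"],-(v-c["cy"])/c["fy"],-1]); return e+r*(z-e[2])/r[2]
def save(n,im): cv2.imwrite(n,im[:,:,::-1])
E
python3 - <<'E'
from h import *
for n in("top","scene"):
    im,d,c,Rm,e=grab(n); np.savez(n,im=im,d=d); save(f"pics/{n}0.png",im); print(c,e)
    P=cloud(d,c,Rm,e); print(np.median(P[...,2][d>0]))
print(bot.get_state())
E
```

```text
{'fx': 448.18342926193355, 'fy': 448.18342926193355, 'cx': 250.18047775141224, 'cy': 198.5471087813186, 'eye': array([0.37679714, 0.01823075, 1.18739849]), 'orientation': array([ 0.70712776,  0.03861166, -0.03965468, -0.70491629])} [0.37679714 0.01823075 1.18739849]
0.0012883351165822177
{'fx': 407.9706963469676, 'fy': 407.9706963469676, 'cx': 267.63229475454847, 'cy': 194.84396131989638, 'eye': array([1.45587288, 0.11472264, 0.88745428]), 'orientation': array([0.61142793, 0.28514744, 0.30553002, 0.67193619])} [1.45587288 0.11472264 0.88745428]
-0.00027185420571140817
{'clock': 0.1, 'joint_pos': array([-1.25201823e+00,  2.76519043e-01,  1.50602295e+00, -2.79345893e-05,
        1.36073350e+00, -1.21012941e-01]), 'joint_velocities': array([ 0.00139758, -0.00062909, -0.00398943, -0.0009278 ,  0.00082315,
        0.00099678]), 'joint_efforts': array([ 1.08541662e-03, -4.17699194e+01, -2.46404493e+01, -1.96977958e-04,
        5.82134351e-03,  8.59533202e-06]), 'tool_pos': array([ 0.2446362 , -0.5198389 ,  0.24152693]), 'eef_rot': array([-8.35959502e-04,  9.75919262e-01,  2.18130434e-01, -9.66571553e-05]), 'wrist_force': array([-0.07138493, -0.66787432,  0.34862433]), 'moment': array([-0.01883039, -0.03665122, -0.02618132]), 'finger_force': 0.0, 'finger_gap': 1.0017148511877922}
```

View pics/top0.png

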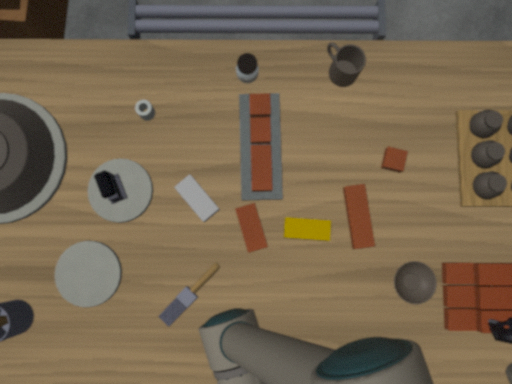

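View pics/scene0.png

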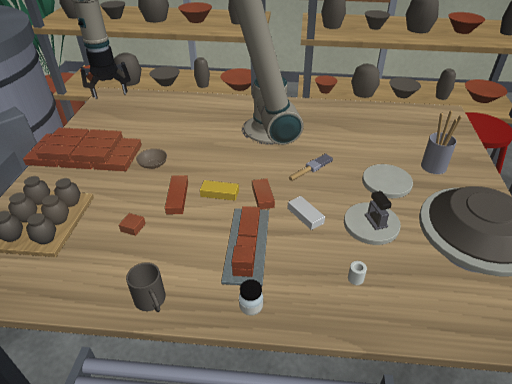

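The top view has world +x up and −y to the right:
- **Brick:** the loose full-size brick is at about (251,228).
- **Bystanders:** the long brick is at (359,216) and the half brick at (395,159).
- **Wall:** centred near (261,147), with its half-brick end at the top.
- **Stamp and bat:** the stamp stands on the bat at (120,190). That disc is farther right than the look-alike at (87,273).

The scene view agrees with this.

```bash
cat > m.py <<'E'
from h import *
def rect(P,mask,lab):
    n,L,s,_=cv2.connectedComponentsWithStats(mask.astype(np.uint8))
    for i in range(1,n):
        if s[i,4]<60: continue
        q=P[L==i]; z=np.median(q[:,2])
        r=cv2.minAreaRect((q[:,:2]*1000).astype(np.float32))
        print(lab,"box",s[i,:4],"c",np.round(r[0],1),"size",np.round(r[1],1),"ang",round(r[2],2),"z",np.round(z*1000,1))
def planar(shape,z,c,Rm,e):
    P=np.zeros((*shape,3))
    v,u=np.mgrid[:shape[0],:shape[1]]
    r=np.stack([(u-c["cx"])/c["fx"],-(v-c["cy"])/c["fy"],-np.ones(shape)],-1)@Rm.T
    return e+r*((z-e[2])/r[...,2:])
E
python3 - <<'E'
from m import *
for n in("top","scene"):
    f=np.load(n+".npz"); im,d=f["im"],f["d"]; c,Rm,e=cam(n); P=cloud(d,c,Rm,e)
    hsv=cv2.cvtColor(im,cv2.COLOR_RGB2HSV); H,S,V=cv2.split(hsv); z=P[...,2]
    x,y=P[...,0],P[...,1]
    red=((H<10)|(H>172))&(S>110)
    roi=(x>.2)&(x<.75)&(y>-.45)&(y<.2)
    rect(P,red&roi&(abs(z-.03)<.006),n+" h30")
    rect(P,red&roi&(abs(z-.042)<.006),n+" h42")
    rect(P,red&roi&(abs(z-.072)<.006),n+" h72")
    rect(P,roi&(abs(z-.012)<.004)&(S<60),n+" board")
    roi=(x>.25)&(x<.6)&(y>.2)&(y<.6)
    rect(P,roi&(abs(z-.02)<.005),n+" bat")
    rect(P,roi&(V<60)&(z>.1),n+" head")
    rect(P,roi&(z>.10),n+" top")
    rect(P,roi&(z>.03)&(z<.1),n+" mid")
    if n=="top": print(z[180:194:3,96:120:4].round(3), V[180:194:3,96:120:4])
E
```

```text
top h30 box [383 150  24  20] c [ 611.7 -362.6] size [50.2 51.6] ang 75.58 z 30.7
top h30 box [345 185  21  24] c [ 511.9 -257.5] size [54.7 48.8] ang 8.32 z 30.5
top h30 box [352 201  17  17] c [ 475.9 -265.9] size [30.  50.5] ang 29.19 z 31.1
top h30 box [237 205  29  45] c [431.1  13.8] size [112.8  48.1] ang 16.0 z 30.5
top h30 box [352 214  21  32] c [ 423.8 -270.2] size [80.4 48.8] ang 6.47 z 30.7
top h42 box [250 117  21  26] c [687.1  -9. ] size [67.  51.2] ang 2.85 z 42.5
top h42 box [251 145  21  46] c [586.1 -11.2] size [119.3  51.1] ang 2.26 z 42.3
top h72 box [250 102  21  13] c [734.2  -7.3] size [31.9 51. ] ang 1.19 z 72.3
top board box [240 109  43  91] c [628.1 -10.6] size [245.3 108.9] ang 1.43 z 12.4
top board box [398 267  30  30] c [ 293.3 -403.4] size [73.8 76.1] ang 0.03 z 12.0
top bat box [ 88 163  65  59] c [523.2 359. ] size [153.6 168.7] ang 0.31 z 20.5
top bat box [ 55 241  67  58] c [322.8 435.1] size [170.7 144.2] ang 89.0 z 20.5
top head box [  0 152  54  59] c [531.8 547.2] size [ 57.6 166.5] ang 56.92 z 132.2
top head box [ 95 171  21  27] c [530.1 36
[... 1340 characters left out ...]
239.3  28. ] ang 1.58 z 11.7
scene bat box [363 166  50  29] c [326.3 435.3] size [167.8 150.9] ang 87.66 z 19.5
scene bat box [344 202  56  36] c [523.6 359.1] size [167.1 152.3] ang 89.36 z 19.5
scene head box [429 189  30  28] c [552.  534.4] size [ 50.7 116.9] ang 61.96 z 132.7
scene head box [371 191  20  19] c [537.5 368.5] size [63.7 32.7] ang 27.54 z 114.0
scene top box [427 187  48  33] c [528.8 545.5] size [108.6 142.1] ang 89.98 z 150.0
scene top box [371 191  20  19] c [535.7 369.9] size [64.8 35.6] ang 22.85 z 114.0
scene mid box [419 188  34  34] c [515.7 526.2] size [ 44.2 191.4] ang 56.54 z 97.1
scene mid box [368 198  21  30] c [536.2 370.1] size [73.1 28.3] ang 22.86 z 58.6
```

```bash
cat > plan.py <<'E'
import sys
from h import *
def plan(x,y,z,yawdeg):
    s=bot.get_state(); Rt=rot(s["eef_rot"]); t=np.array([x,y,z])-s["tool_pos"]
    yaw=np.degrees(np.arctan2(Rt[1,0],Rt[0,0])); dy=(yawdeg-yaw+90)%180-90
    print("tool axes cm",np.round(Rt.T@t*100,2),"turn rad",round(-np.radians(dy),4),"| yaw",yaw.round(2),"tilt",np.round(Rt[:2,2],4),"pos",s["tool_pos"].round(4),"j6",round(s["joint_pos"][5],2),"F",s["wrist_force"].round(1),"gap",round(s["finger_gap"]*85.4,1),"t",s["clock"])
if __name__=="__main__": plan(*map(float,sys.argv[1:5]))
E
python3 - <<'E'
from m import *
print(np.round(camera_info("wrist")["tool_from_camera"],3))
for n in("top","scene"):
    f=np.load(n+".npz"); im,d=f["im"],f["d"]; c,Rm,e=cam(n); P=cloud(d,c,Rm,e)
    H,S,V=cv2.split(cv2.cvtColor(im,cv2.COLOR_RGB2HSV)); z=P[...,2]; x,y=P[...,0],P[...,1]
    red=((H<10)|(H>172))&(S>110); roi=(x>.2)&(x<.9)&(y>-.15)&(y<.15)
    rect(P,red&roi&(abs(z-.072)<.006),n+" h72")
    rect(P,red&roi&(abs(z-.03)<.012)&(x<.52),n+" brick")
    rect(P,roi&(abs(z-.012)<.004)&(x>.45),n+" board")
from plan import plan
plan(.43,.014,.24,16.5)
E
```

```text
[[ 0.     0.961  0.275  0.069]
 [ 1.    -0.    -0.     0.001]
 [-0.     0.275 -0.961 -0.132]
 [ 0.     0.     0.     1.   ]]
top h72 box [250  94  21  21] c [745.5  -7.1] size [54.4 51. ] ang 1.19 z 72.3
top brick box [237 205  29  45] c [431.1  13.9] size [113.   48.1] ang 16.26 z 30.5
top board box [239  93  44 107] c [650.4 -10.5] size [290.  109.8] ang 1.56 z 12.4
scene h72 box [232 246  22  19] c [749.5  -6.9] size [59.7 52.7] ang 2.17 z 71.4
scene brick box [254 179  20  26] c [436.9  14. ] size [119.2  52.3] ang 16.86 z 29.3
scene board box [221 208  48  77] c [652.9 -10.3] size [294.6 110.1] ang 1.62 z 11.7
tool axes cm [ 39.5  -40.41   0.23] turn rad 0.1518 | yaw 25.2 tilt [-0.0006  0.0016] pos [ 0.2446 -0.5198  0.2415] j6 -0.12 F [-0.1 -0.7  0.3] gap 85.5 t 0.1
```

```bash
python3 -m handwheel '[3.3,-3.37,0,0,3.3,-3.37,0,0,3.3,-3.37,0,0,3.3,-3.37,0,0,3.3,-3.37,0,0,3.3,-3.37,0,0,3.3,-3.37,0,0,3.3,-3.37,0,0,3.3,-3.37,0,0,3.3,-3.37,0,0,3.3,-3.37,0,0,3.2,-3.34,0,0]'
python3 -m handwheel '[0,0,0,0.076,0,0,0,0.076,0,0,0,0,0,0,0,0]'
cat > w.py <<'E'
import sys
from m import *
name,zc,tol=sys.argv[1],float(sys.argv[2]),float(sys.argv[3])
im,d,c,Rm,e=grab("wrist"); np.savez(name,im=im,d=d); save(f"pics/{name}.png",im); P=cloud(d,c,Rm,e)
H,S,V=cv2.split(cv2.cvtColor(im,cv2.COLOR_RGB2HSV)); z=P[...,2]
red=((H<10)|(H>172))&(S>100)
rect(P,red&(abs(z-zc)<tol)&(d>0),"depth"); rect(planar(d.shape,zc,c,Rm,e),red&(abs(z-zc)<tol),"plane")
E
python3 w.py w1 .03 .006; python3 plan.py .434 .014 .2 16.5
```

```text
clock: 1.3
tool_pos: [0.4302, 0.0155, 0.2422]
eef_rot: [0.0, 0.976, 0.218, 0.0]
wrist_force: [0.5, 0.6, 0.1]
finger_gap: 0.996
finger_force: 0.0
clock: 1.7
tool_pos: [0.43, 0.0135, 0.242]
eef_rot: [-0.0, 0.99, 0.144, -0.0]
wrist_force: [0.3, -0.9, 0.1]
finger_gap: 1.004
finger_force: 0.0
depth box [232 128  48  86] c [422.   10.2] size [96.5 51.3] ang 15.42 z 30.3
depth box [462 133  50 139] c [ 461.9 -266. ] size [162.5  52.5] ang 8.38 z 30.5
plane box [232 128  48  86] c [422.1  10.2] size [96.4 51.3] ang 15.45 z 30.0
plane box [462 133  50 139] c [ 462.  -264.3] size [163.4  53.4] ang 10.91 z 30.0
tool axes cm [0.41 0.05 4.21] turn rad 0.0006 | yaw 16.53 tilt [-0.0004 -0.    ] pos [0.43   0.0133 0.2421] j6 1.15 F [0.1 0.1 0.4] gap 85.5 t 1.75
```

View pics/w1.png

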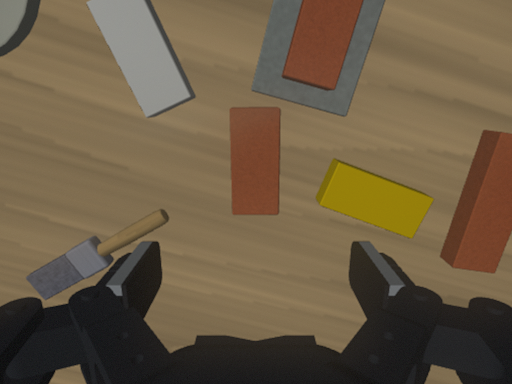

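The wrist view shows the brick upright at columns 231–280 and rows 107–214. The depth mask cut off its upper rows, so I'll redo it by colour on the z = 30 mm plane.

```bash
cat > w2.py <<'E'
import sys
from m import *
# colour only: name z u v (seed pixel)
def comp(im,seed):
    H,S,V=cv2.split(cv2.cvtColor(im,cv2.COLOR_RGB2HSV))
    red=(((H<9)|(H>172))&(S>100)&(V>60)).astype(np.uint8)
    n,L=cv2.connectedComponents(red,connectivity=4); return L==L[seed[1],seed[0]]
if __name__=="__main__":
    im=np.load(sys.argv[1]+".npz")["im"]; c,Rm,e=cam("wrist",bot.get_state())
    m=comp(im,(int(sys.argv[3]),int(sys.argv[4]))); rect(planar(m.shape,float(sys.argv[2]),c,Rm,e),m,"col")
E
python3 w2.py w1 .03 255 160
python3 - <<'E'
from h import *
im=np.load("w1.npz"); c,Rm,e=cam("wrist",bot.get_state())
for uv in((231,107),(280,108),(279,214.5),(232,214.5)): print(ray(*uv,.03,c,Rm,e).round(4))
P=cloud(im["d"],c,Rm,e); print(P[105:135:5,255].round(3), im["im"][105:135:5,255])
E
```

```text
col box [  0   0 512 384] c [362.3  -8.6] size [464.1 697.2] ang 16.52 z 30.0
[0.4817 0.0541 0.03  ]
[0.4954 0.0045 0.03  ]
[ 0.3819 -0.0307  0.03  ]
[0.3665 0.0212 0.03  ]
[[0.49  0.03  0.001]
 [0.486 0.029 0.03 ]
 [0.481 0.028 0.029]
 [0.476 0.026 0.03 ]
 [0.471 0.025 0.031]
 [0.466 0.023 0.031]] [[132 112  83]
 [122  79  57]
 [119  75  53]
 [121  77  53]
 [119  73  49]
 [119  72  47]]
```

Brick: corners give its centre as (0.4315, 0.0125) at 16.6°, with a 119 × 53 mm outline. The top view agrees.

```bash
python3 plan.py .432 .013 .018 16.6
python3 -m handwheel '[0.2,0.1,4,0,0,0,4,0,0,0,4,0,0,0,4,0,0,0,3,0,0,0,2,0,0,0,1,0,0,0,0.4,0,0,0,0,0,0,0,0,0]'
python3 plan.py .432 .013 .018 16.6
```

```text
tool axes cm [ 0.19  0.09 22.41] turn rad -0.0011 | yaw 16.53 tilt [-0.0004 -0.    ] pos [0.43   0.0133 0.2421] j6 1.15 F [0.1 0.1 0.4] gap 85.5 t 1.75
clock: 2.75
tool_pos: [0.4333, 0.0129, 0.0191]
eef_rot: [0.0, 0.99, 0.143, 0.001]
wrist_force: [0.3, -0.5, 0.9]
finger_gap: 0.99
finger_force: 0.0
tool axes cm [-0.12 -0.05  0.11] turn rad -0.002 | yaw 16.49 tilt [ 0.0021 -0.0004] pos [0.4333 0.0129 0.0191] j6 1.15 F [ 0.3 -0.5  0.9] gap 84.5 t 2.75
```

```bash
python3 -m handwheel '[0,0,0,0,0,0,0,0,0,0,0,0,0,0,0,0,0,0,0,0,0,0,0,0,0,0,0,0,0,0,0,0,0,0,0,0,0,0,0,0]' 4.0 60
python3 -m handwheel '[0,0,-0.5,0,0,0,-2,0,0,0,-4,0,0,0,-4,0,0,0,-3,0,0,0,0,0,0,0,0,0]'
python3 plan.py .651 -.010 .16 1.6; python3 w.py w3 .16 .02
```

```text
clock: 3.75
tool_pos: [0.4328, 0.0132, 0.0193]
eef_rot: [0.0, 0.99, 0.143, 0.001]
wrist_force: [-1.8, 0.7, 7.4]
finger_gap: 0.622
finger_force: 63.1
clock: 4.45
tool_pos: [0.4318, 0.0132, 0.1532]
eef_rot: [0.0, 0.99, 0.143, 0.0]
wrist_force: [-0.4, 0.4, -3.2]
finger_gap: 0.616
finger_force: 64.8
tool axes cm [20.36  8.45 -0.68] turn rad 0.26 | yaw 16.5 tilt [ 0.0001 -0.0002] pos [0.4318 0.0132 0.1532] j6 1.15 F [-0.4  0.4 -3.2] gap 52.6 t 4.45
depth box [189 125 131 216] c [441.7  15.8] size [95.5 53.4] ang 17.6 z 164.1
plane box [189 125 131 216] c [440.9  15.4] size [99.7 56.1] ang 18.01 z 160.0
```

View pics/w3.png

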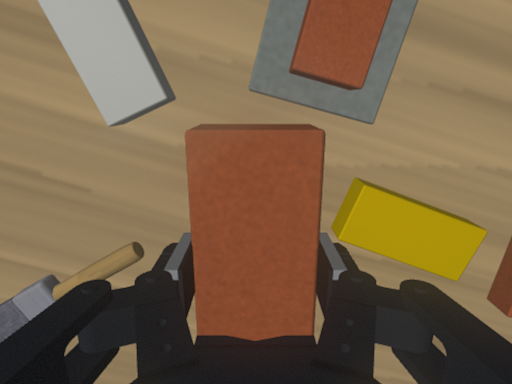

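The brick is in the gripper. The edge of its far top end runs (187,131)–(324,130), so I can work out the brick's offset in the hand from it.

```bash
python3 - <<'E'
from h import *
s=bot.get_state(); c,Rm,e=cam("wrist",s); Rt=rot(s["eef_rot"])
for uv in((187.5,131),(323.5,130),(197,334),(314,334)): print((Rt.T@(ray(*uv,.1640,c,Rm,e)-s["tool_pos"])*1000).round(1))
E
python3 plan.py .651 -.010 .16 1.6
```

```text
[ 57.7 -24.5 -12. ]
[ 58.1  26.2 -12. ]
[-32.8 -25.5 -11.8]
[-32.8  27.4 -11.8]
tool axes cm [20.44  8.48 -0.85] turn rad 0.2599 | yaw 16.49 tilt [-0.0027  0.0002] pos [0.4309 0.0133 0.1521] j6 1.15 F [-0.4  0.5 -3.1] gap 52.7 t 4.5
```

```bash
python3 -m handwheel '[1.5,0.6,-0.5,0,3.2,1.3,-0.35,0,4,1.7,0,0,4,1.7,0,0,4,1.7,0,0,2.5,1,0,0,1.24,0.48,0,0.065,0,0,0,0.065,0,0,0,0.065,0,0,0,0.065,0,0,0,0,0,0,0,0]'
python3 w.py w4 .072 .006; python3 plan.py .651 -.010 .16 1.6
```

```text
clock: 5.7
tool_pos: [0.6514, -0.0101, 0.1595]
eef_rot: [-0.0, 1.0, 0.015, -0.002]
wrist_force: [-0.3, 0.1, -4.3]
finger_gap: 0.62
finger_force: 64.7
depth box [212   9  86  94] c [746.5  -8.1] size [55.9 53.4] ang 1.73 z 72.2
plane box [212   9  86  94] c [746.2  -8. ] size [55.2 53.1] ang 1.68 z 72.0
tool axes cm [-0.06 -0.01  0.  ] turn rad 0.001 | yaw 1.66 tilt [-0.0032  0.0003] pos [ 0.6516 -0.0101  0.16  ] j6 1.42 F [-0.3  0.5 -3.3] gap 52.3 t 5.75
```

View pics/w4.png

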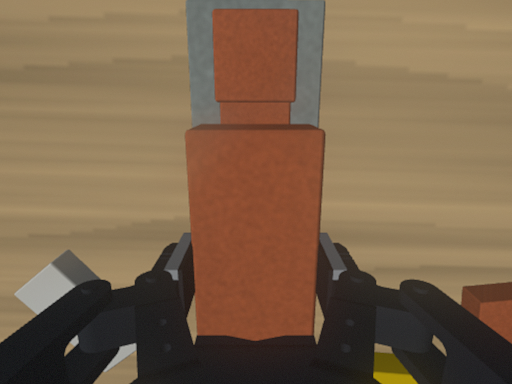

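```bash
python3 -m handwheel '[0.08,0,1.5,0,0,0,2.5,0,0,0,2.5,0,0,0,1.5,0,0,0,0.5,0,0,0,0,0,0,0,0,0]'
python3 w.py w5 .072 .006; python3 plan.py .651 -.010 .0605 1.66
```

```text
clock: 6.45
tool_pos: [0.654, -0.0103, 0.0776]
eef_rot: [0.0, 1.0, 0.014, 0.001]
wrist_force: [0.6, -0.3, -2.7]
finger_gap: 0.617
finger_force: 64.6
depth box [185   0 138 112] c [739.4  -8.3] size [42.  53.5] ang 1.85 z 72.2
depth box [199 125  82   3] c [712.2  -3. ] size [ 0.2 34.1] ang 1.72 z 72.1
depth box [282 125  33   3] c [712.9 -27.3] size [ 0.2 13.6] ang 2.09 z 72.2
plane box [185   0 138 112] c [739.2  -8.2] size [41.5 53. ] ang 1.62 z 72.0
plane box [199 125  82   3] c [712.2  -2.8] size [ 0.8 34.5] ang 1.62 z 72.0
plane box [282 125  33   3] c [712.9 -27.8] size [ 0.8 13.7] ang 1.62 z 72.0
tool axes cm [-0.32 -0.04  1.74] turn rad -0.001 | yaw 1.6 tilt [ 0.0023 -0.0004] pos [ 0.6542 -0.0103  0.078 ] j6 1.42 F [-0.2 -1.  -3.4] gap 52.9 t 6.5
```

View pics/w5.png

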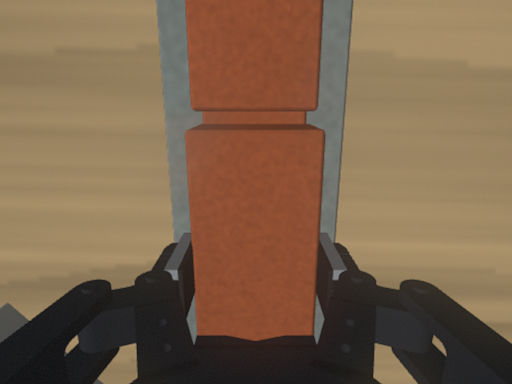

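```bash
python3 -m handwheel '[0,0,0,0,0,0,0,0,0,0,0,0]'
cat > gap.py <<'E'
from m import *
s=bot.get_state(); im,d,c,Rm,e=grab("wrist"); Rt=rot(s["eef_rot"]); P=(cloud(d,c,Rm,e)-s["tool_pos"])@Rt*1000
zt=s["tool_pos"][2]*1000
H,S,V=cv2.split(cv2.cvtColor(im,cv2.COLOR_RGB2HSV)); red=((H<10)|(H>172))&(S>100)&(d>0)
wz=zt-P[...,2]
half=red&(abs(wz-72)<4)&(P[...,0]>62); held=red&(abs(P[...,2]+12)<4)&(P[...,0]<62)&(P[...,0]>-40)
for n,m in(("half",half),("held",held)):
    q=P[m]; x=q[:,0]; b=q[(x>62)&(x<85)] if n=="half" else q[(x>25)&(x<55)]
    v,u=np.nonzero(m); 
    print(n,"x lim",np.percentile(x,[.3,99.7]).round(1),"y lim",np.percentile(b[:,1],[.4,99.6]).round(1),"y mid",(np.percentile(b[:,1],[.4,99.6]).mean()).round(2))
    r=cv2.minAreaRect(q[:,:2].astype(np.float32)); print(np.round(r[0],1),np.round(r[1],1),round(r[2],2))
E
python3 gap.py;python3 plan.py .651 -.010 .0605 1.66
```

```text
clock: 6.8
tool_pos: [0.6535, -0.0102, 0.0774]
eef_rot: [0.0, 1.0, 0.014, 0.0]
wrist_force: [0.6, -0.1, -4.1]
finger_gap: 0.614
finger_force: 64.6
half x lim [ 65. 106.] y lim [-25.9  26.7] y mid 0.41
[85.7  0.4] [41.5 53.7] 0.04
held x lim [-34.9  58.4] y lim [-25.6  26.9] y mid 0.67
[10.8  1. ] [54.5 95.6] 89.79
tool axes cm [-0.24 -0.03  1.67] turn rad -0.0011 | yaw 1.59 tilt [ 0.0007 -0.0001] pos [ 0.6534 -0.0102  0.0772] j6 1.42 F [-0.8  0.2 -3.5] gap 52.7 t 6.85
```

```bash
python3 -m handwheel '[-0.14,-0.03,0.5,0,0,0,0.4,0,0,0,0.3,0,0,0,0.2,0,0,0,0,0,0,0,0,0,0,0,0,0]'
python3 gap.py;python3 plan.py .651 -.010 .0605 1.66
```

```text
clock: 7.55
tool_pos: [0.652, -0.0099, 0.063]
eef_rot: [0.0, 1.0, 0.014, 0.0]
wrist_force: [-0.8, 0.3, -3.6]
finger_gap: 0.614
finger_force: 64.6
half x lim [ 66.5 102.1] y lim [-25.6  27. ] y mid 0.68
[84.4  0.7] [53.8 36. ] 89.83
held x lim [-34.9  58.4] y lim [-25.6  26.9] y mid 0.67
[10.3  0.8] [53.8 96.4] 89.94
tool axes cm [-0.1   0.    0.25] turn rad -0.0012 | yaw 1.59 tilt [ 0.0004 -0.0001] pos [ 0.652  -0.0099  0.063 ] j6 1.42 F [ 0.6 -0.3 -3.4] gap 52.5 t 7.6
```

Now the joint reads about 8.1 mm and the faces line up. I'll lower the last 2.5 mm slowly.

```bash
python3 -m handwheel '[0,0,0.1,0,0,0,0.05,0,0,0,0.05,0,0,0,0,0,0,0,0,0]'
python3 -m handwheel '[0,0,0.05,0,0,0,0,0,0,0,0,0]'; python3 plan.py .651 -.010 .0605 1.66
```

```text
clock: 8.1
tool_pos: [0.6519, -0.0099, 0.0613]
eef_rot: [0.0, 1.0, 0.014, 0.0]
wrist_force: [-1.4, 0.9, 1.9]
finger_gap: 0.615
finger_force: 65.1
clock: 8.4
tool_pos: [0.6519, -0.0099, 0.0613]
eef_rot: [0.0, 1.0, 0.014, 0.0]
wrist_force: [-2.4, 0.7, 5.5]
finger_gap: 0.622
finger_force: 65.8
tool axes cm [-0.09  0.01  0.08] turn rad -0.0012 | yaw 1.59 tilt [ 0.0006 -0.0002] pos [ 0.6519 -0.0099  0.0613] j6 1.42 F [-2.4  0.7  5.5] gap 53.2 t 8.4
```

```bash
python3 -m handwheel '[0,0,-0.05,0,0,0,0,0,0,0,0,0,0,0,0,0,0,0,0,0,0,0,0,0]' 7.5
python3 -m handwheel '[0,0,-1,0,0,0,-3,0,0,0,-5,0,0,0,-5,0,0,0,-4,0,0,0,0,0,0,0,0,0,0,0,0,0]' 
python3 w.py w6 .072 .006; python3 plan.py .534 .369 .25 22.8
```

```text
clock: 9.0
tool_pos: [0.6519, -0.0099, 0.0607]
eef_rot: [0.0, 1.0, 0.014, -0.0]
wrist_force: [-0.7, 0.3, 0.8]
finger_gap: 0.873
finger_force: 0.0
clock: 9.8
tool_pos: [0.6509, -0.0098, 0.2398]
eef_rot: [-0.0, 1.0, 0.014, -0.001]
wrist_force: [0.6, 0.1, -0.5]
finger_gap: 0.877
finger_force: 0.0
depth box [225  34  61  68] c [746.4  -8. ] size [56.1 53.3] ang 1.61 z 72.2
depth box [226 111  58 121] c [649.8 -10.8] size [119.6  53.3] ang 1.66 z 72.3
plane box [225  34  61  68] c [746.1  -8. ] size [55.5 53. ] ang 1.61 z 72.0
plane box [226 111  58 121] c [650.2 -10.8] size [118.9  53.1] ang 1.71 z 72.0
tool axes cm [-10.63 -38.19  -1.03] turn rad -0.3702 | yaw 1.59 tilt [-0.0033  0.0003] pos [ 0.6508 -0.0098  0.2392] j6 1.42 F [-0.5  0.4  0.4] gap 74.8 t 9.85
```

View pics/w6.png

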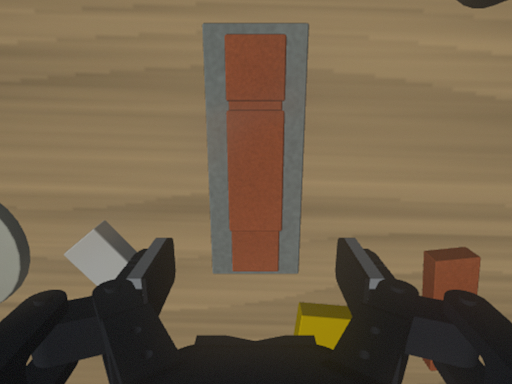

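The brick is laid: it sits 96.2 mm from the half brick's centre (96 wanted), at 1.66° and with its faces in line. Next is the stamp.

```bash
python3 -m handwheel '[-0.5,-1.8,-0.5,0,-1,-3.7,-0.5,0,-1.1,-4,0,0,-1.1,-4,0,0,-1.1,-4,0,0,-1.1,-4,0,0,-1.1,-4,0,0,-1.1,-4,0,0,-1.1,-4,0,0,-0.9,-3.2,0,0,-0.53,-1.49,0,0]' 6.0
python3 -m handwheel '[0,0,0,-0.1,0,0,0,-0.1,0,0,0,-0.1,0,0,0,-0.07,0,0,0,0,0,0,0,0,0,0,0,0]'
python3 - <<'E'
from m import *
im,d,c,Rm,e=grab("wrist"); np.savez("w7",im=im,d=d); save("pics/w7.png",im); P=cloud(d,c,Rm,e); z=P[...,2];V=im.max(2)
k=(d>0)&(P[...,0]>.42)&(P[...,0]<.65)&(P[...,1]>.25)&(P[...,1]<.48)
rect(P,k&(abs(z-.116)<.005),"head")
rect(planar(d.shape,.116,c,Rm,e),k&(abs(z-.116)<.005),"headp"); rect(P,k&(abs(z-.028)<.003),"foot")
rect(P,k&(abs(z-.02)<.005),"bat")
E
python3 plan.py .534 .369 .25 22.8
```

```text
clock: 10.95
tool_pos: [0.5324, 0.3724, 0.2497]
eef_rot: [-0.0, 1.0, 0.016, -0.001]
wrist_force: [0.6, -0.2, 0.0]
finger_gap: 0.7
finger_force: 0.0
clock: 11.65
tool_pos: [0.5348, 0.3687, 0.2505]
eef_rot: [0.0, 0.98, 0.197, -0.0]
wrist_force: [-0.6, -1.4, 0.2]
finger_gap: 0.706
finger_force: 0.0
head box [231 148  40  70] c [531.2 370.8] size [63.1 33.7] ang 22.32 z 115.9
headp box [231 148  40  70] c [532.4 371. ] size [61.8 33.2] ang 22.73 z 116.0
foot box [232 134  23  18] c [554.2 395.2] size [14.1 31.1] ang 60.07 z 27.9
foot box [256 134  16  20] c [563.7 364.9] size [26.2 12.4] ang 59.62 z 28.1
bat box [187  93 145 143] c [528.8 360. ] size [168.  168.1] ang 57.14 z 20.3
tool axes cm [-0.07 -0.06  0.06] turn rad -0.0011 | yaw 22.73 tilt [-0.0003 -0.0004] pos [0.5349 0.3687 0.2506] j6 1.67 F [ 0.3 -0.2 -0.7] gap 60.3 t 11.7
```

View pics/w7.png

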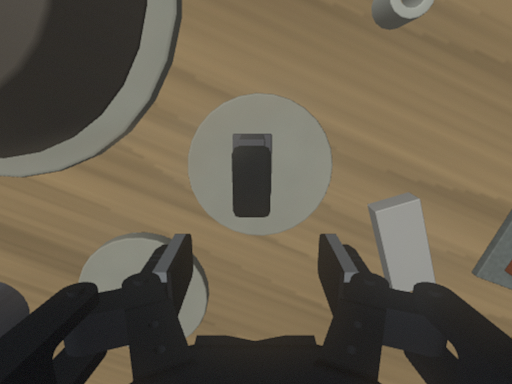

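The stamp's head is at columns 232–271, rows 146–217, about the middle of the bat, with its centre at (0.532, 0.371), z = 116 mm.

```bash
python3 plan.py .532 .3715 .098 22.5
python3 -m handwheel '[-0.16,-0.37,3,0,0,0,4,0,0,0,4,0,0,0,2.5,0,0,0,1.2,0,0,0,0.5,0,0,0,0,0,0,0,0,0]'
python3 plan.py .532 .3715 .098 22.5
```

```text
tool axes cm [-0.15 -0.37 15.26] turn rad 0.0041 | yaw 22.73 tilt [-0.0003 -0.0004] pos [0.5349 0.3687 0.2506] j6 1.67 F [ 0.3 -0.2 -0.7] gap 60.3 t 11.7
clock: 12.5
tool_pos: [0.5331, 0.3722, 0.1004]
eef_rot: [-0.0, 0.98, 0.197, 0.001]
wrist_force: [-0.1, -0.9, -0.1]
finger_gap: 0.7
finger_force: 0.0
tool axes cm [-0.13  0.02  0.24] turn rad 0.0049 | yaw 22.78 tilt [0.0027 0.0014] pos [0.5331 0.3722 0.1004] j6 1.68 F [-0.1 -0.9 -0.1] gap 59.8 t 12.5
```

```bash
python3 -m handwheel '[0,0,0.1,0,0,0,0,0,0,0,0,0,0,0,0,0,0,0,0,0,0,0,0,0,0,0,0,0,0,0,0,0,0,0,0,0]' 2.0 50
python3 plan.py .532 .3715 .098 22.5
python3 -m handwheel '[0,0,-0.5,0,0,0,-2,0,0,0,-4,0,0,0,-4,0,0,0,-2.5,0,0,0,0,0,0,0,0,0,0,0,0,0]'
python3 plan.py .650 -.010 .228 1.6
python3 - <<'E'
from m import *
s=bot.get_state(); im,d,c,Rm,e=grab("wrist"); save("pics/w8.png",im); Rt=rot(s["eef_rot"]); P=(cloud(d,c,Rm,e)-s["tool_pos"])@Rt
k=(d>0)&(abs(P[...,1])<.03)&(P[...,0]>-.05)&(P[...,0]<.06)&(abs(P[...,2]+.018)<.006)
rect(P,k,"head toolframe"); k=(d>0)&(abs(P[...,1])<.03)&(P[...,0]>0)&(P[...,0]<.06)&(abs(P[...,2]-.07)<.01); rect(P,k,"foot")
E
```

```text
clock: 13.4
tool_pos: [0.5326, 0.3719, 0.098]
eef_rot: [-0.0, 0.98, 0.198, 0.001]
wrist_force: [0.5, -0.2, 4.9]
finger_gap: 0.392
finger_force: 51.5
tool axes cm [-0.07  0.01 -0.  ] turn rad 0.0051 | yaw 22.79 tilt [0.0012 0.0005] pos [0.5326 0.3719 0.098 ] j6 1.68 F [ 0.5 -0.2  4.9] gap 33.5 t 13.4
clock: 14.2
tool_pos: [0.5303, 0.3708, 0.2246]
eef_rot: [0.001, 0.98, 0.198, -0.003]
wrist_force: [0.9, -0.1, -2.2]
finger_gap: 0.389
finger_force: 51.0
tool axes cm [-3.73 39.75 -0.29] turn rad 0.37 | yaw 22.8 tilt [-0.0055 -0.0031] pos [0.5303 0.3708 0.2246] j6 1.68 F [ 0.9 -0.1 -2.2] gap 33.2 t 14.2
head toolframe box [177 201 154 138] c [0.  2.7] size [55.4 66.3] ang 67.28 z -16.9
foot box [222 156  67  41] c [20.3  0.7] size [26.4 44. ] ang 1.03 z 71.2
```

View pics/w8.png

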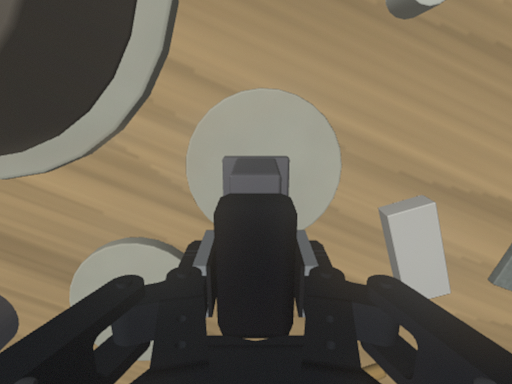

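The stamp hangs straight in the grip. Its foot's front edge is at (223–289, 156), so the foot centre is about 1.5 mm behind the TCP.

```bash
python3 -m handwheel '[-0.15,1.5,0,0,-0.3,3.3,0,0,-0.4,4.4,0,0,-0.4,4.4,0,0,-0.4,4.4,0,0,-0.4,4.4,0,0,-0.4,4.4,0,0,-0.4,4.4,0,0,-0.4,4.3,0,0,-0.25,2.8,0,0,-0.1,1.5,0,0]'
python3 -m handwheel '[0,0,0,0.07,0,0,0,0.1,0,0,0,0.1,0,0,0,0.07,0,0,0,0.03,0,0,0,0,0,0,0,0,0,0,0,0]'
python3 plan.py .6515 -.010 .165 1.65
```

```text
clock: 15.35
tool_pos: [0.6529, -0.0131, 0.2265]
eef_rot: [0.0, 0.981, 0.196, -0.001]
wrist_force: [-1.5, 0.8, -2.8]
finger_gap: 0.391
finger_force: 50.9
clock: 16.15
tool_pos: [0.6528, -0.009, 0.2275]
eef_rot: [-0.0, 1.0, 0.014, -0.0]
wrist_force: [0.0, 0.3, -2.3]
finger_gap: 0.386
finger_force: 50.9
tool axes cm [-0.13  0.1   6.25] turn rad -0.0002 | yaw 1.64 tilt [-0.0006  0.0001] pos [ 0.6528 -0.009   0.2275] j6 1.42 F [ 0.   0.3 -2.3] gap 33.0 t 16.15
```

```bash
python3 -m handwheel '[-0.13,0.1,1,0,0,0,2,0,0,0,2,0,0,0,1,0,0,0,0.4,0,0,0,0,0,0,0,0,0,0,0,0,0]'
python3 plan.py .6515 -.010 .150 1.65
python3 - <<'E'
from m import *
s=bot.get_state(); im,d,c,Rm,e=grab("wrist"); save("pics/w9.png",im); np.savez("w9",im=im,d=d); Rt=rot(s["eef_rot"]); P=(cloud(d,c,Rm,e)-s["tool_pos"])@Rt
H,S,V=cv2.split(cv2.cvtColor(im,cv2.COLOR_RGB2HSV)); red=((H<10)|(H>172))&(S>100)
k=(d>0)&(abs(P[...,1])<.04)&(P[...,0]>-.01); wz=s["tool_pos"][2]-P[...,2]
rect(P,k&red&(abs(wz-.072)<.005),"red72")
rect(P,k&~red&(abs(P[...,2]-.07)<.006),"foot")
E
```

```text
clock: 16.95
tool_pos: [0.6525, -0.0103, 0.1649]
eef_rot: [0.0, 1.0, 0.014, 0.001]
wrist_force: [-0.4, -0.2, -2.9]
finger_gap: 0.389
finger_force: 50.9
tool axes cm [-0.1  -0.03  1.49] turn rad -0.001 | yaw 1.59 tilt [ 0.0022 -0.0003] pos [ 0.6525 -0.0103  0.1649] j6 1.42 F [-0.4 -0.2 -2.9] gap 33.2 t 16.95
red72 box [213  15  83  90] c [93.7  0.3] size [53.4 55.1] ang 89.95 z 92.9
red72 box [216 117  77  82] c [28.2  0.3] size [53.3 58.5] ang 89.99 z 92.8
foot box [222 156  67  41] c [20.5  1. ] size [26.4 43.8] ang 0.95 z 71.1
```

View pics/w9.png

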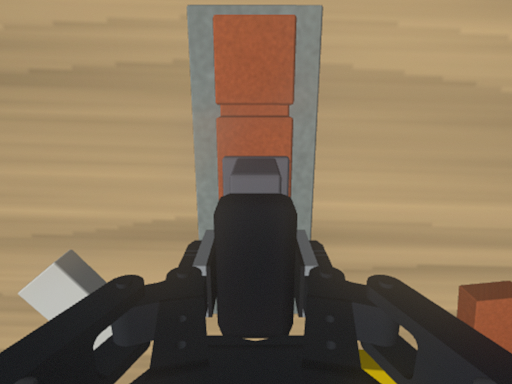

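```bash
python3 -m handwheel '[-0.1,-0.04,0.4,0,0,0,0.4,0,0,0,0.3,0,0,0,0.2,0,0,0,0.1,0,0,0,0,0,0,0,0,0,0,0,0,0]' - 80
python3 plan.py .6515 -.010 .150 1.65; python3 -m handwheel '[0,0,0.1,0,0,0,0,0,0,0,0,0]'
```

```text
clock: 17.8
tool_pos: [0.6505, -0.0098, 0.1503]
eef_rot: [0.0, 1.0, 0.014, -0.0]
wrist_force: [-3.0, -0.1, 4.0]
finger_gap: 0.382
finger_force: 84.8
tool axes cm [0.1  0.02 0.03] turn rad -0.001 | yaw 1.59 tilt [-0.0001 -0.0001] pos [ 0.6505 -0.0098  0.1503] j6 1.42 F [-3.  -0.1  4. ] gap 32.7 t 17.8
clock: 18.1
tool_pos: [0.6506, -0.0098, 0.1489]
eef_rot: [0.0, 1.0, 0.014, -0.0]
wrist_force: [-2.6, 0.4, 4.6]
finger_gap: 0.382
finger_force: 84.9
```

```bash
python3 -m handwheel '[0,0,0.3,0,0,0,0.3,0,0,0,0.2,0,0,0,0.15,0,0,0,0.1,0,0,0,0,0,0,0,0,0]'
python3 -m handwheel '[0,0,0.1,0,0,0,0,0,0,0,0,0]'
```

```text
clock: 18.8
tool_pos: [0.6507, -0.0099, 0.1394]
eef_rot: [0.0, 1.0, 0.014, 0.0]
wrist_force: [-5.0, -0.1, 9.1]
finger_gap: 0.383
finger_force: 85.8
clock: 19.1
tool_pos: [0.6507, -0.0099, 0.1391]
eef_rot: [0.0, 1.0, 0.014, 0.0]
wrist_force: [-6.1, -0.3, 12.4]
finger_gap: 0.378
finger_force: 86.1
```

```bash
python3 -m handwheel '[0,0,0.1,0,0,0,0.05,0,0,0,0,0,0,0,0,0,0,0,0,0,0,0,0,0,0,0,0,0]'
```

```text
clock: 19.8
tool_pos: [0.6507, -0.0099, 0.1391]
eef_rot: [0.0, 1.0, 0.014, 0.001]
wrist_force: [-7.5, 0.4, 18.8]
finger_gap: 0.383
finger_force: 86.9
```

Bottom stop reached: no further travel while the force rose to 19 N. I'll ease off and lift.

```bash
python3 -m handwheel '[0,0,-0.2,0,0,0,-0.3,0,0,0,-0.4,0,0,0,-0.4,0,0,0,-0.2,0,0,0,-0.2,0,0,0,-0.4,0,0,0,-1,0,0,0,-3,0,0,0,-3,0,0,0,0,0,0,0,0,0]'
python3 w.py w10 .072 .006; python3 plan.py .530 .366 .23 22.8
```

```text
clock: 21.0
tool_pos: [0.6512, -0.0098, 0.2273]
eef_rot: [0.0, 1.0, 0.014, 0.001]
wrist_force: [0.3, -0.2, -3.0]
finger_gap: 0.383
finger_force: 84.1
depth box [223  33  64  70] c [746.1  -7.9] size [55.3 53.1] ang 1.61 z 72.2
depth box [225 112  60  44] c [690.8  -9.6] size [38.3 53.3] ang 1.66 z 72.2
plane box [223  33  64  70] c [745.8  -7.9] size [54.8 53. ] ang 1.62 z 72.0
plane box [225 112  60  44] c [690.9  -9.5] size [38.1 53. ] ang 1.61 z 72.0
tool axes cm [-10.98 -37.9   -0.39] turn rad -0.3701 | yaw 1.59 tilt [-0.0012  0.0001] pos [ 0.6503 -0.0098  0.226 ] j6 1.42 F [ 0.3  0.2 -2.2] gap 32.7 t 21.05
```

The brick did not move. Now I'll return the stamp to the bat.

```bash
python3 -m handwheel '[-0.4,-1.4,-0.4,0,-0.9,-3,0,0,-1.2,-4.2,0,0,-1.2,-4.2,0,0,-1.2,-4.2,0,0,-1.2,-4.2,0,0,-1.2,-4.2,0,0,-1.2,-4.2,0,0,-1.2,-4,0,0,-0.8,-2.8,0,0,-0.48,-1.5,0,0]'
python3 -m handwheel '[0,0,0,-0.07,0,0,0,-0.1,0,0,0,-0.1,0,0,0,-0.07,0,0,0,-0.03,0,0,0,0,0,0,0,0,0,0,0,0]'
python3 plan.py .530 .366 .098 22.8
```

```text
clock: 22.15
tool_pos: [0.5279, 0.3689, 0.2295]
eef_rot: [-0.0, 1.0, 0.015, -0.001]
wrist_force: [0.0, -0.6, -1.9]
finger_gap: 0.383
finger_force: 83.8
clock: 22.95
tool_pos: [0.5304, 0.3658, 0.2307]
eef_rot: [0.0, 0.98, 0.197, -0.0]
wrist_force: [1.1, 0.2, -2.8]
finger_gap: 0.383
finger_force: 84.0
tool axes cm [-0.03 -0.03 13.27] turn rad -0.0009 | yaw 22.75 tilt [-0.0002 -0.0002] pos [0.5304 0.3658 0.2307] j6 1.67 F [ 1.1  0.2 -2.8] gap 32.7 t 22.95
```

```bash
python3 -m handwheel '[0,0,2,0,0,0,4,0,0,0,3,0,0,0,2,0,0,0,1,0,0,0,0.6,0,0,0,0,0,0,0,0,0,0,0,0,0]'
python3 -m handwheel '[0,0,0.3,0,0,0,0.2,0,0,0,0.1,0,0,0,0,0,0,0,0,0]'; python3 plan.py .530 .366 .098 22.8
```

```text
clock: 23.85
tool_pos: [0.5313, 0.3664, 0.1062]
eef_rot: [-0.0, 0.98, 0.198, 0.001]
wrist_force: [1.1, 0.2, -2.0]
finger_gap: 0.382
finger_force: 84.0
clock: 24.35
tool_pos: [0.5305, 0.3659, 0.0992]
eef_rot: [0.0, 0.98, 0.198, 0.0]
wrist_force: [-0.9, -0.2, 2.2]
finger_gap: 0.381
finger_force: 84.6
tool axes cm [-0.04 -0.02  0.12] turn rad -0.0001 | yaw 22.79 tilt [ 0.0002 -0.    ] pos [0.5305 0.3659 0.0992] j6 1.67 F [-0.9 -0.2  2.2] gap 32.6 t 24.35
```

```bash
python3 -m handwheel '[0,0,0,0,0,0,0,0,0,0,0,0,0,0,0,0,0,0,0,0,0,0,0,0]' 6.0
python3 -m handwheel '[0,0,-1,0,0,0,-3,0,0,0,-4,0,0,0,-5,0,0,0,-4,0,-3,0,0,0,-3,0,0,0,0,0,0,0,0,0,0,0,0,0,0,0]'
python3 - <<'E'
from m import *
a,*_=grab("wrist"); im,d,c,Rm,e=grab("scene"); save("pics/end.png",np.hstack([cv2.resize(a,(400,300)),cv2.resize(im[100:330,150:480],(400,300))]))
im,d,c,Rm,e=grab("top"); P=cloud(d,c,Rm,e); H,S,V=cv2.split(cv2.cvtColor(im,cv2.COLOR_RGB2HSV)); z=P[...,2]; x,y=P[...,0],P[...,1]
rect(P,((H<10)|(H>172))&(S>110)&(x>.2)&(x<.9)&(abs(y)<.1)&(abs(z-.072)<.006),"top72")
E
```

```text
clock: 24.95
tool_pos: [0.5305, 0.366, 0.0987]
eef_rot: [0.0, 0.98, 0.198, 0.0]
wrist_force: [-0.5, -0.5, 0.2]
finger_gap: 0.707
finger_force: 0.0
clock: 25.95
tool_pos: [0.476, 0.343, 0.2692]
eef_rot: [-0.0, 0.98, 0.198, 0.001]
wrist_force: [0.6, -0.4, 0.5]
finger_gap: 0.698
finger_force: 0.0
top72 box [250  94  20  22] c [744.2  -6.5] size [55.2 49. ] ang 0.18 z 72.1
top72 box [250 117  22  47] c [651.   -9.5] size [120.4  51.9] ang 1.7 z 72.4
```

View pics/end.png

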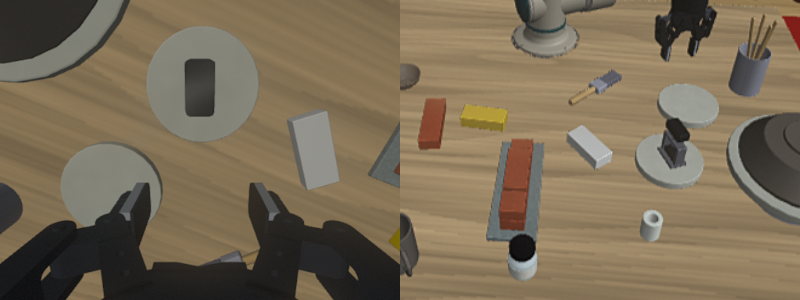

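The stamp stands upright on the bat, at (200,87) on the left and (675,145) on the right. The brick is in the wall at (517,165) and the gripper is clear.

```bash
python3 -c "
from bench import bot
print(bot.finish_job())"
```

```text
the job is handed in; nothing more can be done
None
```

The job is handed in at about 26 s: the brick is laid over the joint, flush with about an 8 mm gap to the half brick; the stamp was pressed to its stop on the brick's middle and is back upright on the bat, and the other loose bricks were not touched.

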